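# Latch a control unit into the test cradle

### The arm

A 6-joint arm with a two-finger parallel gripper is mounted at the origin on the work surface. World frame = base frame: x ahead of the robot, y to its left, z up, the work surface at z = 0. Lengths are in m, angles in rad, forces in N, time in s.
With the tool pointing down it reaches from about 0.275 to 0.85 m from the base axis. Payload 5.2 kg.
Tool frame: the origin (TCP) lies where the fingers leave the gripper's body, on its centre line; the fingertips stand 73 mm ahead of it and the grasp point (between the pads) lies 54 mm ahead of it (ctrl.nose_length is the distance from the TCP to the fingertips, in m); z points along the fingers, y is the direction in which the jaws open and shut (so a half turn about z gives the same grasp; the last joint's range is limited). The gripper opens to 85 mm and grips with 20 to 120 N. Pads are 22 mm wide; open, the fingers measure 114 mm over their backs; the gripper's body (76 mm by 85 mm) begins 54 mm behind the grasp point. The pads swing forward as they close: fully open they stand 13 mm farther back than shut.
Start: joints at [-1.405, 0.259, 1.535, -0, 1.348, -0.203], TCP at [0.198, -0.513, 0.304] pointing down, gripper open.
Joint ranges: [-3.14, 3.14], [-0.91, 2.08], [0.19, 2.58], [-1.22, 4.36], [0.22, 2.71], [-3.12, 3.12]. Speed limits (rad/s): [2.57, 2.57, 3.14, 3.14, 3.14, 3.14].

### API

Orientations are given as [roll, pitch, yaw] about the fixed x, y, z axes, in that order (R = Rz(yaw) Ry(pitch) Rx(roll)).
In Python, from workcell import sensors, viewer, ctrl gives the robot as it stands.
- The arm moves only by the shell command python3 -m creep 'ROWS' [FORCE]. ROWS is JSON, a list of rows, each an object of numbers: "gripper": the finger opening in m, from 0 to 0.0854; "tx", "ty", "tz": the shift along the tool's x, y, z in m; "twist": the turn about the tool's z in rad. A call has 1 to 8 rows; each row shifts and turns the commanded pose from where the row before left it, along the tool's axes as they then stand; what a row does not reach is not made up. A row lasts 1/8 s, in which the tool goes at most 62.5 mm and 10.7 degrees, less where a joint would pass 70% of its speed; a pose out of reach is approached as far as the arm can. A call is refused whole if a number of a shift passes 0.0625 or a number of a turn 0.188, either way. A call with a gripper value outside its range is refused whole. The fingers move at their own pace and stop on an object; FORCE is the grip in N (left out, the last holds). Time passes only in rows, so rows that do not move let the fingers close. It gives the time, the measured TCP pose, the force and the opening at its end, in the units of the state.
- sensors.observe(): the state, without advancing time (a new reading comes with each control period).
- viewer.camera(name): name is "scene" or "top" or "wrist"; returns a dict with "pixels" (384x512x3 uint8, red, green, blue), "range_z" (384x512 float32, m along the optical axis (not along the pixel's ray), 0 where there is no reading), "fx", "fy", "cx", "cy" (pixels), "eye" and "rotation" of the camera in the world. Camera axes: x right, y down, z forward; pixel columns grow to the right and rows downward; lengths in m; the calibration is good to about 2 mm. A picture is of the moment at which its call begins.
- ctrl.close_job(): hands the job in, once; it reports no verdict.
The state is a dict: "time": time; "q": joint angles; "qd": joint speeds; "effort": joint torques, N m; "eef_pos": TCP position; "tool_rot": TCP orientation; "contact_force": force on the tool from outside, world axes, zero at the start; "torque": the same for the moment, N m; "grip_width": opening from 0.0 (shut) to 1.0 (fully open).
Only numpy, scipy, OpenCV 4.12 (cv2) and the standard library are available. Lean on these libraries where they do the work, as an engineer would, in place of code of your own. Each camera call takes 0.05 s, during which the arm holds its last target. There are 200 camera calls.

### The job

Load the aluminium control unit into the bench test cradle: with the unit flat and its brass-contact end first, push it in along the channel so that its own edge lifts the hinged catch, and press it gently against the sprung contacts until the catch drops fully down behind it and keeps it in. Do not touch the catch with the gripper, do not ram the contacts, leave the other things on the bench alone, and let go at the end.

Things in the scene. Friction and masses are not known exactly. Their poses are not given: they have to be found in the camera images.
- unit: The control unit, a loose flat aluminium box 130 x 64 x 28 mm (x, y, z), about 0.3 kg (varies), with a grey cover on top; starts lying flat on the bench, left or right of the cradle. Origin: centre of its underside. +x points to its front end (brass contact strip), which goes into the cradle first; -x to its rear end (black socket face); z up.
- unit_front (a point): Centre of the unit's front end face (65 mm ahead of the origin, 14 mm up).
- unit_rear (a point): Centre of the unit's rear end face (65 mm behind the origin, 14 mm up): the face to push on.
- cradle: The test cradle, fixed to the bench. Origin: centre of the channel's mouth, at bench height; +x is the push-in direction, y to its left, z up. Dark side rails run from x = 0 to 180 mm, inner faces at y = -34 and +34 mm (2 mm play each side of the unit), outer at 42 mm, tops 26 mm above the bench. Over the first 18 mm the rails flare out by about 4 mm a side.
- cradle_floor (a point): Point on the channel floor at the middle of the mouth, 6 mm above the bench. A floor tongue of the same height, 44 mm wide (narrower than the unit, so fingers can straddle it), runs out 140 mm in front of the mouth (to cradle x = -140 mm): the unit can be laid on it and slid in.
- cradle_hood (a point): Top middle of the grey hood's near edge, at cradle x = 125 mm, 42 mm above the bench. The hood closes the channel's inner end from there to x = 184 mm (38 mm clear under it), so the unit can only be slid in. Latched, the unit's front is about 126 mm inside the mouth and its rear face 4 mm outside the mouth.
- header: The sprung contact block inside the cradle, black, 56 mm wide, 20 mm high. Origin: bottom centre of the face that meets the unit's front; at rest at cradle x = 121 mm. It yields 12 mm in +x at 0.8 N per mm, then stops hard. The catch drops only once it is pressed about 8 mm (6.5 N plus friction: 3 N, more if the push also bears down); let go, the unit springs back up to 3 mm on to the catch. Over 45 N is ramming.
- catch (a joint): Angle in rad of the steel gravity catch: 0 = fully down (its rest), grows as it lifts, to 1.2; about 0.25 while it rides on the unit. It weighs 70 g and falls by itself. Hinge line along cradle y at cradle x = 76 mm, 14 mm above the bench; its arm runs outside the left rail (y = 45 to 49 mm) towards the mouth, and its nose reaches in across the left part of the mouth.
- catch_nose (a point): Lower inner edge of the catch's nose: when down, at cradle x = -4, y = 28, z = 14 mm, holding face towards +x. The nose spans y = 22 to 49 mm; its 45 degree lead-in ramp, which the unit's front edge lifts, reaches out to x = -34 mm and up to 40 mm above the bench (65 mm when lifted). Cradle y below 22 mm is free for a finger pushing the unit's rear; a gripper that widens above its fingers must turn or lean its wide side away, or it holds the catch up.
- adapter: Bystander: a black plug adapter, 85 x 50 x 42 mm with two pins at one end, on the other side of the cradle from the unit. Origin: centre of its underside.
- spool: Bystander: a solder spool standing on its flange, 60 mm wide, 38 mm high. Origin: centre of its underside.
- screwdriver: Bystander: a screwdriver 180 mm long lying on the bench. Its +x points to its tip.
Things that resemble listed ones, but are neither listed nor needed, are in the scene too. What is shaped like the unit but blue or turquoise is not meant.

How it is judged:
On the way:
1. the unit's front end is in the mouth, under the catch, which rides on it (x of unit_front in the frame of cradle between 0.005 and 0.12 m and y of unit_front in the frame of cradle between -0.012 and 0.012 m and value of joint catch above 0.15 rad and contact force between unit and catch above 0.02 N), for 0.1 s.
At the end, for the whole second after the job is handed in: The unit lies flat (within 0.06 rad) in the cradle's channel, front end inward, its rear face between 7 mm outside and 8 mm inside the mouth and within 6 mm of the channel's middle; the catch is down behind it (angle under 0.05 rad); the unit is at rest and released (x of unit_rear in the frame of cradle between -0.007 and 0.008 m and y of unit_rear in the frame of cradle between -0.006 and 0.006 m and x of unit_front in the frame of cradle above 0.1 m and angle between unit's own z axis and vertical below 0.06 rad and value of joint catch below 0.05 rad and linear speed of unit below 0.01 m/s); the robot touches nothing.
It fails at once if the robot touched the catch (contact force between any of the fingers, the arm and catch above 2 N).
It fails at once if the contact header was rammed (over 45 N) (contact force between unit and header above 45 N).
It fails at once if the adapter was moved more than 30 mm (distance of adapter from where it was at the start of the episode above 0.03 m).
It fails at once if the spool was moved more than 30 mm (distance of spool from where it was at the start of the episode above 0.03 m).
It fails at once if the screwdriver was moved more than 30 mm (distance of screwdriver from where it was at the start of the episode above 0.03 m).
It also fails if it takes over 64 s, if anything falls off the work surface, if the arm or the gripper's body presses on something with over 40 N, if the wrist force passes 120 N, or if a joint passes its speed limit or range.

## Working session

There is one attempt and no reset: what is moved stays moved. The work goes in short steps, Python scripts to look and compute and a shell command to move; the robot and the scene stay as the last step left them, time stands still between calls to the robot, and variables do not carry over. Pictures are saved under pics/ and viewed, about 8 in all and at most 12, crops included, and the job is handed in when it is done.

```bash
mkdir -p pics; ls
cat > h.py <<'E'
from workcell import sensors, viewer, ctrl
import numpy as np, cv2
from scipy.spatial.transform import Rotation as R
def snap(name,f):
    c=viewer.camera(name); cv2.imwrite('pics/'+f+'.png',c['pixels'][:,:,::-1]); np.savez('pics/'+f+'.npz',**c); return c
def load(f): return dict(np.load('pics/'+f+'.npz'))
def cloud(c):
    z=c['range_z'].astype(float); v,u=np.mgrid[:z.shape[0],:z.shape[1]]
    p=np.stack([(u-c['cx'])/c['fx']*z,(v-c['cy'])/c['fy']*z,z],-1)
    return p@np.array(c['rotation']).T+np.array(c['eye'])
def px(c,u,v): return cloud(c)[v,u]
E
python3 - <<'E'
from h import *
for n in ('top','scene'):
    c=snap(n,n+'0'); print(n,c['eye'],c['fx'])
a=cv2.imread('pics/top0.png'); cv2.imwrite('pics/top0b.png',cv2.resize(a,(800,600)))
s=sensors.observe(); print(s['eef_pos'],s['tool_rot'],s['time'],s['contact_force'],s['grip_width'])
E
```

```text
pics
top [0.37765734 0.0670801  0.93872277] 360.13867778340955
scene [ 1.19764867 -0.62792462  0.7644633 ] 378.9759352666245
[ 0.19822403 -0.51263394  0.30313488] [-3.13988602e+00 -3.38585830e-04  3.68760396e-01] 0.1 [-0.52615926 -0.40459985  0.47864621] 0.9999879698590618
```

View pics/top0b.png

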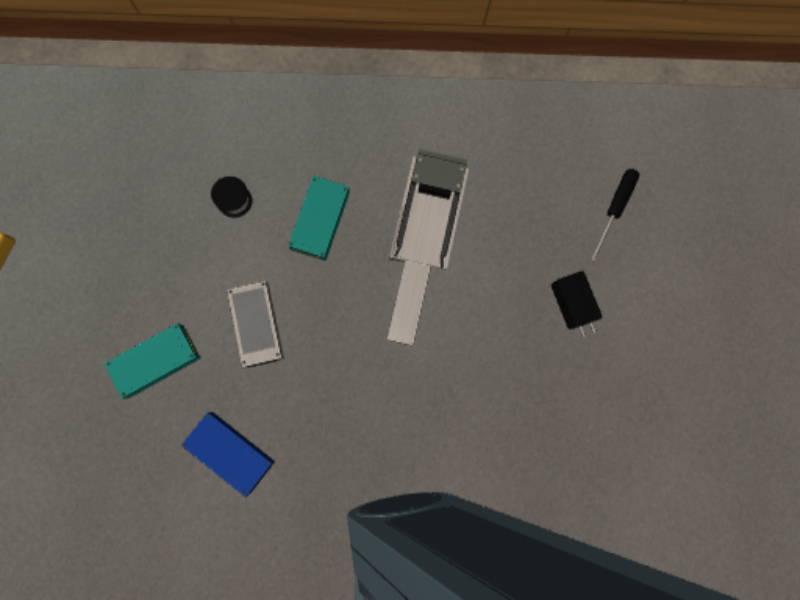

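View pics/scene0.png

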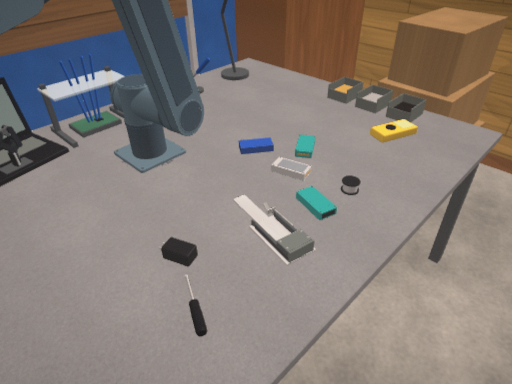

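The top view has the robot at the bottom, +x up and +y left. The aluminium unit is at about (255,323) and the cradle runs from its tongue at (402,343) to its hood at (440,170). Next I'll take measurements and crops.

Run:
```python
from h import *
c=load('top0'); P=cloud(c); Z=P[...,2]
print('rot',c['rotation'].round(3).tolist())
a=cv2.imread('pics/top0.png')
x=cv2.resize(a[170:245,135:190],None,fx=7,fy=7,interpolation=cv2.INTER_CUBIC)
y=cv2.resize(a[90:225,240:305],None,fx=4.2,fy=4.2,interpolation=cv2.INTER_CUBIC)
h=max(x.shape[0],y.shape[0]); f=lambda i:cv2.copyMakeBorder(i,0,h-i.shape[0],0,5,0)
cv2.imwrite('pics/crop0.png',np.hstack([f(x),f(y)])); print(x.shape,y.shape)
# unit: height mask
def rect(m):
    q=P[m][:,:2].astype(np.float32); r=cv2.minAreaRect(q); print(m.sum(),np.round(cv2.boxPoints(r),4).tolist(),r)
w=np.zeros(Z.shape,bool); w[170:245,135:190]=1
rect(w&(Z>.018)); print(np.median(Z[w&(Z>.018)]), np.median(Z[w&(Z<.012)]))
w[:]=0; w[160:225,240:285]=1
m=w&(Z>.003)&(Z<.015)&(a.mean(2)>120); rect(m)
w[:]=0; w[90:180,240:305]=1
rect(w&(Z>.02)); rect(w&(Z>.036))
```

```text
Traceback (most recent call last):
  File "h.py", line 10, in cloud
    return p@np.array(c['rotation']).T+np.array(c['eye'])
           ~~~~~~~~~~~~~~~~~~~~~~~~~~~^~~~~~~~~~~~~~~~~~~
ValueError: operands could not be broadcast together with shapes (384,512) (3,)
```

```bash
sed -i "s/np.array(c\['rotation'\]).T/R.from_euler('xyz',c['rotation']).as_matrix().T/" h.py
python3 - <<'E'
from h import *
c=load('top0'); print('rot',c['rotation']); P=cloud(c); Z=P[...,2]
a=cv2.imread('pics/top0.png')
x=cv2.resize(a[170:245,135:190],None,fx=7,fy=7,interpolation=cv2.INTER_CUBIC)
y=cv2.resize(a[90:225,240:305],None,fx=4.2,fy=4.2,interpolation=cv2.INTER_CUBIC)
h=max(x.shape[0],y.shape[0]); f=lambda i:cv2.copyMakeBorder(i,0,h-i.shape[0],0,5,0)
cv2.imwrite('pics/crop0.png',np.hstack([f(x),f(y)])); print(x.shape,y.shape)
def rect(m):
    q=P[m][:,:2].astype(np.float32); r=cv2.minAreaRect(q); print(m.sum(),np.round(cv2.boxPoints(r),4).tolist(),r)
w=np.zeros(Z.shape,bool); w[170:245,135:190]=1
rect(w&(Z>.018)); print(np.median(Z[w&(Z>.018)]), np.median(Z[w&(Z<.012)]))
w[:]=0; w[160:225,240:285]=1
m=w&(Z>.003)&(Z<.015)&(a.mean(2)>120); rect(m)
w[:]=0; w[90:180,240:305]=1
rect(w&(Z>.02)); rect(w&(Z>.036))
E
```

```text
rot [-2.97957276 -0.03639416 -1.55697898]
(525, 385, 3) (567, 273, 3)
1355 [[0.290800005197525, 0.14890000224113464], [0.37770000100135803, 0.06710000336170197], [0.5796999931335449, 0.2815999984741211], [0.4927999973297119, 0.3634999990463257]] ((0.43523135781288147, 0.21526512503623962), (0.29468703269958496, 0.11938939243555069), 46.712650299072266)
0.027873310271386287 -0.000310167549610163
1053 [[0.4586000144481659, -0.03440000116825104], [0.621999979019165, -0.041099999099969864], [0.6256999969482422, 0.04780000075697899], [0.46230000257492065, 0.05460000038146973]] ((0.5421503782272339, 0.006731249392032623), (0.08902029693126678, 0.16353684663772583), 87.63162994384766)
1204 [[0.36559998989105225, 0.010599999688565731], [0.7718999981880188, -0.07599999755620956], [0.7911999821662903, 0.014399999752640724], [0.3849000036716461, 0.10100000351667404]] ((0.5784090757369995, 0.012485511600971222), (0.09242933988571167, 0.4154442548751831), 77.96826171875)
724 [[0.36579999327659607, 0.009100000374019146], [0.7727000117301941, -0.07440000027418137], [0.7896000146865845, 0.007899999618530273], [0.38260000944137573, 0.09139999747276306]] ((0.5776847004890442, 0.008507154881954193), (0.08394333720207214, 0.41543522477149963), 78.40608215332031)
```

View pics/crop0.png

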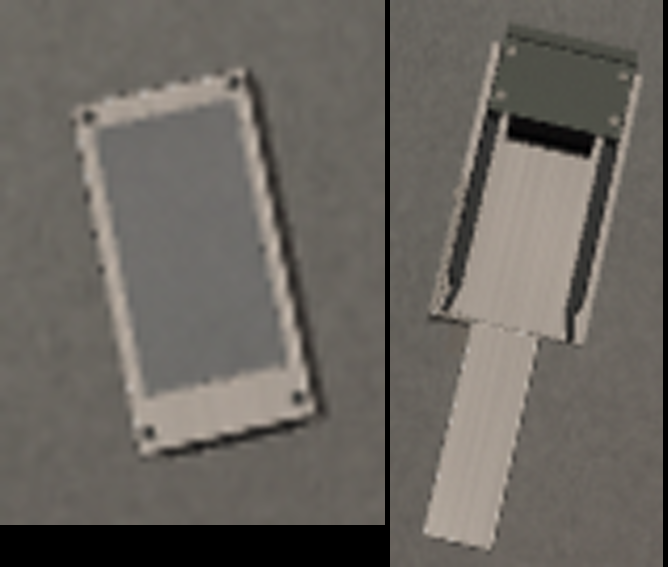

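The crops show the unit with its wider bare band at the robot-side end (left crop, about (225,415)), and the cradle with its mouth around (505,330). I still need to find the brass end and the catch.

Run:
```python
from h import *
c=load('top0'); P=cloud(c); P[c['range_z']==0]=np.nan; Z=P[...,2]
a=cv2.imread('pics/top0.png')
def rect(w,lo,hi,extra=None):
    m=np.zeros(Z.shape,bool); m[w]=1; m&=(Z>lo)&(Z<hi)
    if extra is not None: m&=extra
    n,l,st,_=cv2.connectedComponentsWithStats(m.astype(np.uint8)); k=1+st[1:,4].argmax(); m=l==k
    q=P[m][:,:2].astype(np.float32); r=cv2.minAreaRect(q); print(m.sum(),np.round(cv2.boxPoints(r),4).tolist(),np.round([*r[0],*r[1],r[2]],4))
rect(np.s_[170:245,135:190],.018,.05)
rect(np.s_[160:225,240:285],.003,.015,a.mean(2)>110)
rect(np.s_[90:180,240:305],.018,.08)
rect(np.s_[90:180,240:305],.036,.08)
np.set_printoptions(linewidth=250)
print((Z[150:185,244:290]*1000).round()[::2])
b=cv2.imread('pics/scene0.png')
x=cv2.resize(b[150:190,260:325],None,fx=10,fy=10,interpolation=cv2.INTER_CUBIC)[:,:650]
y=cv2.resize(b[185:265,225:325],None,fx=6.5,fy=6.5,interpolation=cv2.INTER_CUBIC)
cv2.imwrite('pics/crop1.png',cv2.resize(np.vstack([x,y]),None,fx=.64,fy=.64))
```

```text
1335 [[0.41690000891685486, 0.2863999903202057], [0.43309998512268066, 0.22380000352859497], [0.5604000091552734, 0.25679999589920044], [0.5442000031471252, 0.31940001249313354]] [ 0.4886  0.2716  0.1315  0.0647 14.5202]
1051 [[0.45730000734329224, -0.017999999225139618], [0.6223000288009644, -0.03449999913573265], [0.6295999884605408, 0.03869999945163727], [0.46459999680519104, 0.05510000139474869]] [5.43400e-01 1.03000e-02 7.36000e-02 1.65800e-01 8.42982e+01]
1217 [[0.5598999857902527, -0.030799999833106995], [0.7718999981880188, -0.07609999924898148], [0.791700005531311, 0.016599999740719795], [0.5796999931335449, 0.061900001019239426]] [ 6.75800e-01 -7.10000e-03  9.47000e-02  2.16800e-01  7.79474e+01]
692 [[0.7125999927520752, -0.06199999898672104], [0.7721999883651733, -0.0746999979019165], [0.7896999716758728, 0.007499999832361937], [0.7300999760627747, 0.02019999921321869]] [ 7.51200e-01 -2.72000e-02  8.40000e-02  6.09000e-02  7.79894e+01]
[[ 1. -1. -0. -3.  1.  2. -2.  1.  1. 23. 11. 26. 25. 26. 26.  8.  9.  8.  5.  9.  8.  7.  7.  8.  6.  5.  5.  9.  5.  7.  7.  8.  6.  5.  
[... 2527 characters left out ...]
.  1.  6.  6.  7.  5.  5.  4.  6.  8.  8.  7.  4.  7.  1.  3.  6. 10.  7.  1. -2.  2. -1. -1.  2.  1. -2. -1. nan  0.  2. -0. -3.  4.  2.]
 [ 1.  1. -3.  0.  1.  2. -0.  2. -1.  0. -2. -0.  7.  6.  9.  9.  7.  4.  5.  6.  6.  7.  8.  9.  4.  8.  6.  5.  6. -1.  5.  1. -1.  2.  1.  0. -0. -2.  1.  1. -1.  1.  0.  2.  3. -1.]
 [ 2. -1.  2.  1.  2. -3. -1.  1. -0. -0.  2.  3.  5.  6.  7.  4.  6.  7.  6.  3.  5.  6.  8.  5.  2.  5.  9.  6.  6. -0.  0.  0.  3.  0.  2. -0.  0.  0. -0.  0.  0.  1.  0.  1. -0. -3.]
 [ 1. -2.  1.  2. -1. -1.  1.  1.  1.  2. -2.  5.  6.  4.  6.  4.  5.  6.  7.  5.  6.  7.  7.  7.  6.  6.  7.  2.  5. -0. -2.  1.  2.  1.  0.  1.  2.  0. -1. -0.  1.  2.  1.  0.  1. -2.]]
```

View pics/crop1.png

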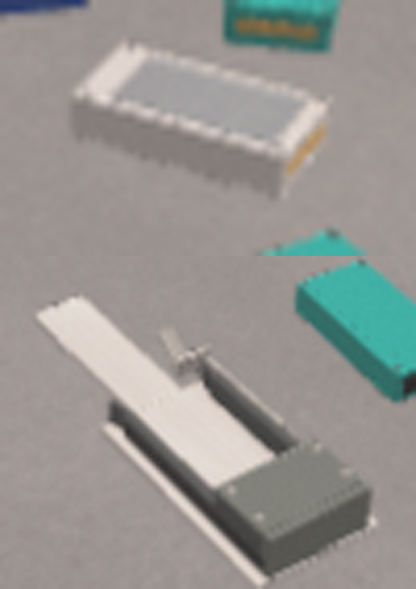

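The scene crop shows brass contacts on the unit's far end (about (305,148)), so that +x end is its front. The catch stands at the left of the mouth (about (185,360)). My estimates:

| Item | Position (m) | Yaw |
|---|---|---|
| Unit centre | (0.489, 0.272) | 14.5° |
| Cradle mouth | (0.600, 0.005) | -12.05° |

Now I'll move above the grasp point, 35 mm behind the unit's centre.

```bash
cat >> h.py <<'E'
def delta(x,y,z,yawdeg):
    "tool-axes shift (after the twist) and twist to reach the TCP target"
    s=sensors.observe(); yaw=np.radians(yawdeg); M=R.from_euler('xyz',[np.pi,0,yaw]).as_matrix()
    d=M.T@(np.array([x,y,z])-s['eef_pos']); tw=(s['tool_rot'][2]-yaw+np.pi)%(2*np.pi)-np.pi
    print('shift',d.round(4),'twist',round(tw,4),'t',round(s['time'],2),'F',np.round(s['contact_force'],1),'w',round(s['grip_width'],3))
E
python3 -m creep '[{"twist":0.115},{"tx":0.0316,"ty":-0.0491},{"tx":0.0316,"ty":-0.0491},{"tx":0.0316,"ty":-0.0491},{"tx":0.0316,"ty":-0.0491},{"tx":0.0316,"ty":-0.0491},{"tx":0.0316,"ty":-0.0491},{"tx":0.0316,"ty":-0.0491}]' 80
python3 -m creep '[{"tx":0.0316,"ty":-0.0491},{"tx":0.0316,"ty":-0.0491},{"tx":0.0316,"ty":-0.0491},{"tx":0.0316,"ty":-0.0491},{"tx":0.0316,"ty":-0.0491},{"tx":0.0316,"ty":-0.0491},{"tx":0.0316,"ty":-0.0491},{}]'
python3 - <<'E'
from h import *
print(ctrl.nose_length)
delta(.4547,.2628,.2,14.5)
c=snap('wrist','w1'); P=cloud(c); P[c['range_z']==0]=np.nan; Z=P[...,2]
m=(Z>.018)&(Z<.035)&(np.hypot(P[...,0]-.4886,P[...,1]-.2716)<.09)
n,l,st,_=cv2.connectedComponentsWithStats(m.astype(np.uint8)); m=l==1+st[1:,4].argmax()
r=cv2.minAreaRect(P[m][:,:2].astype(np.float32)); print(m.sum(),r,cv2.boxPoints(r))
E
```

```text
0.0726
shift [ 0.4425 -0.6865  0.1031] twist 0.1157 t 0.1 F [-0.5 -0.4  0.5] w 1.0$[0]: bad value
$[0]: bad value
Traceback (most recent call last):
ValueError: attempt to get argmax of an empty sequence
```

View pics/w1.png

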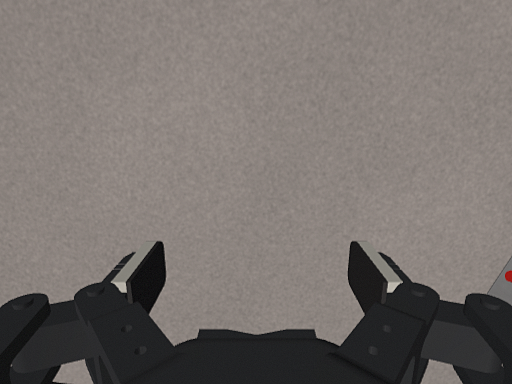

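The arm didn't move because the rows were refused. They probably need every key. The wrist view shows only bare bench and the open fingers at the bottom.

```bash
python3 -m creep '[{"gripper":0.085,"tx":0.0316,"ty":-0.0491,"tz":0,"twist":0.115}]' 80
```

```text
time: 0.28
eef_pos: [0.2095, -0.4578, 0.3028]
tool_rot: [3.142, 0.0, 0.249]
contact_force: [1.7, 1.1, 0.8]
grip_width: 0.996
```

```bash
python3 -m creep '[{"gripper":0.085,"tx":0.0316,"ty":-0.0491,"tz":0,"twist":0},{"gripper":0.085,"tx":0.0316,"ty":-0.0491,"tz":0,"twist":0},{"gripper":0.085,"tx":0.0316,"ty":-0.0491,"tz":0,"twist":0},{"gripper":0.085,"tx":0.0316,"ty":-0.0491,"tz":0,"twist":0},{"gripper":0.085,"tx":0.0316,"ty":-0.0491,"tz":0,"twist":0},{"gripper":0.085,"tx":0.0316,"ty":-0.0491,"tz":0,"twist":0},{"gripper":0.085,"tx":0.0316,"ty":-0.0491,"tz":0,"twist":0}]'
python3 -m creep '[{"gripper":0.085,"tx":0.0316,"ty":-0.0491,"tz":0,"twist":0},{"gripper":0.085,"tx":0.0316,"ty":-0.0491,"tz":0,"twist":0},{"gripper":0.085,"tx":0.0316,"ty":-0.0491,"tz":0,"twist":0},{"gripper":0.085,"tx":0.0316,"ty":-0.0491,"tz":0.02,"twist":0},{"gripper":0.085,"tx":0.0316,"ty":-0.0491,"tz":0.02,"twist":0},{"gripper":0.085,"tx":0.0316,"ty":-0.0491,"tz":0.02,"twist":0},{"gripper":0.085,"tx":0,"ty":0,"tz":0,"twist":0}]'
cat > u.py <<'E'
from h import *
def unit(name,f,lo=.018,hi=.045,near=None):
    c=snap(name,f); P=cloud(c); P[c['range_z']==0]=np.nan; Z=P[...,2]
    m=(Z>lo)&(Z<hi)&(np.hypot(P[...,0]-near[0],P[...,1]-near[1])<.09)
    n,l,st,_=cv2.connectedComponentsWithStats(m.astype(np.uint8)); m=l==1+st[1:,4].argmax()
    r=cv2.minAreaRect(P[m][:,:2].astype(np.float32)); print(m.sum(),np.round([*r[0],*r[1],r[2]],4),np.median(Z[m])); print(cv2.boxPoints(r).round(4))
E
python3 - <<'E'
from u import *
delta(.4547,.2628,.2,14.5)
unit('wrist','w2',near=(.4886,.2716))
E
```

```text
time: 1.15
eef_pos: [0.338, -0.0658, 0.3041]
tool_rot: [3.141, -0.001, 0.253]
contact_force: [1.4, -1.0, 0.4]
grip_width: 0.996
time: 2.02
eef_pos: [0.4469, 0.2682, 0.2412]
tool_rot: [-3.141, 0.004, 0.258]
contact_force: [-0.6, -0.2, 0.2]
grip_width: 0.994
shift [0.0062 0.0072 0.0412] twist 0.0052 t 2.02 F [-0.6 -0.2  0.2] w 0.994
10083 [ 0.49    0.2741  0.1304  0.064  14.1558] 0.02861285381962453
[[0.4189 0.2892]
 [0.4346 0.2271]
 [0.5611 0.259 ]
 [0.5454 0.3211]]
```

View pics/w2.png

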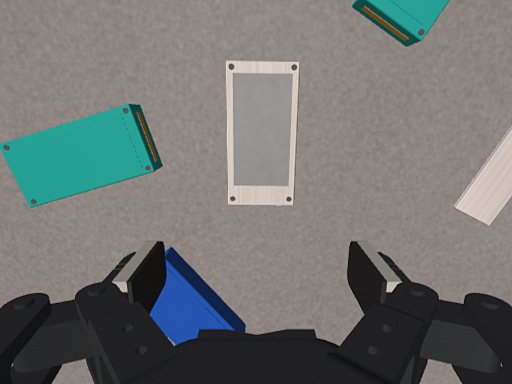

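The wrist view shows the unit centred at about (262,133). The fit gives a centre of (0.490, 0.274) and a yaw of 14.2°. Both neighbouring boxes clear the fingers, so I'll go down.

```bash
python3 -m creep '[{"gripper":0.085,"tx":0.0083,"ty":0.0049,"tz":0.02,"twist":0.01},{"gripper":0.085,"tx":0,"ty":0,"tz":0.05,"twist":0},{"gripper":0.085,"tx":0,"ty":0,"tz":0.05,"twist":0},{"gripper":0.085,"tx":0,"ty":0,"tz":0.03,"twist":0},{"gripper":0.085,"tx":0,"ty":0,"tz":0.013,"twist":0},{"gripper":0.085,"tx":0,"ty":0,"tz":0,"twist":0}]'
python3 -c "
from h import *
delta(.4561,.2655,.070,14.2)"
```

```text
time: 2.82
eef_pos: [0.4568, 0.2618, 0.0811]
tool_rot: [3.141, 0.001, 0.243]
contact_force: [0.2, -0.6, 1.5]
grip_width: 0.995
shift [ 0.0002 -0.0037  0.0111] twist -0.0049 t 2.83 F [ 0.2 -0.6  1.5] w 0.995
```

```bash
python3 -m creep '[{"gripper":0.085,"tx":0,"ty":-0.0035,"tz":0.005,"twist":-0.004},{"gripper":0.085,"tx":0,"ty":0,"tz":0.005,"twist":0},{"gripper":0.085,"tx":0,"ty":0,"tz":0,"twist":0}]'
python3 -m creep '[{"gripper":0.05,"tx":0,"ty":0,"tz":0,"twist":0},{"gripper":0.05,"tx":0,"ty":0,"tz":0,"twist":0},{"gripper":0.05,"tx":0,"ty":0,"tz":0,"twist":0},{"gripper":0.05,"tx":0,"ty":0,"tz":0,"twist":0},{"gripper":0.05,"tx":0,"ty":0,"tz":0,"twist":0}]' 80
python3 -c "
from h import *
delta(.4561,.2655,.070,14.2)"
```

```text
time: 3.2
eef_pos: [0.4558, 0.2661, 0.0711]
tool_rot: [3.142, -0.0, 0.248]
contact_force: [0.1, 0.2, 0.0]
grip_width: 0.996
time: 3.82
eef_pos: [0.4561, 0.2661, 0.0716]
tool_rot: [-3.141, -0.001, 0.248]
contact_force: [-1.4, 0.8, 6.0]
grip_width: 0.73
shift [-0.0001  0.0006  0.0016] twist 0.0001 t 3.83 F [-1.4  0.8  6. ] w 0.73
```

```bash
python3 -m creep '[{"gripper":0.05,"tx":0,"ty":0,"tz":-0.03,"twist":0},{"gripper":0.05,"tx":0,"ty":0,"tz":-0.04,"twist":0},{"gripper":0.05,"tx":0,"ty":0.02,"tz":-0.04,"twist":0},{"gripper":0.05,"tx":-0.0149,"ty":0.05,"tz":0,"twist":0},{"gripper":0.05,"tx":-0.0149,"ty":0.05,"tz":0,"twist":0},{"gripper":0.05,"tx":-0.0149,"ty":0.05,"tz":0,"twist":0},{"gripper":0.05,"tx":-0.0149,"ty":0.05,"tz":0,"twist":0}]'
python3 -m creep '[{"gripper":0.05,"tx":0,"ty":0,"tz":0,"twist":0.153},{"gripper":0.05,"tx":0,"ty":0,"tz":0,"twist":0.153},{"gripper":0.05,"tx":0,"ty":0,"tz":0,"twist":0.152},{"gripper":0.05,"tx":0,"ty":0,"tz":0,"twist":0}]'
python3 - <<'E'
from h import *
delta(.4533,.0363,.079,-12.05)
snap('wrist','w3')
E
```

```text
time: 4.7
eef_pos: [0.4512, 0.0366, 0.1805]
tool_rot: [-3.141, 0.001, 0.248]
contact_force: [0.7, -0.5, -3.0]
grip_width: 0.731
time: 5.2
eef_pos: [0.4515, 0.038, 0.1805]
tool_rot: [3.142, 0.001, -0.209]
contact_force: [-0.9, -0.3, -3.5]
grip_width: 0.734
shift [0.0022 0.0013 0.1015] twist 0.0012 t 5.2 F [-0.9 -0.3 -3.5] w 0.734
```

View pics/w3.png

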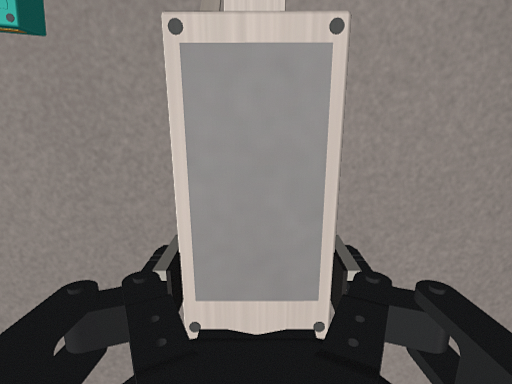

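The wrist view shows the unit held straight (front edge at row 12, sides symmetric about column 256), but it hides the cradle. I'll measure the unit against the cradle in one camera, the top one.

Run:
```python
from h import *
c=snap('top','top1'); P=cloud(c); P[c['range_z']==0]=np.nan; Z=P[...,2]
th=np.radians(-12.02); A=np.array([[np.cos(th),np.sin(th)],[-np.sin(th),np.cos(th)]])
Q=(P[...,:2]-[.6001,.005])@A.T
X,Y=Q[...,0],Q[...,1]
m=(Z>.125)&(Z<.146)&(X>-.13)&(X<-.02)&(abs(Y)<.05)
print('unit',m.sum(),np.nanmedian(Z[m]))
for a in np.arange(-.13,-.03,.015):
    k=m&(X>a)&(X<a+.015)
    if k.sum()>20: print(round(a,3),k.sum(),np.percentile(Y[k],[1,99]).round(4),np.median(Z[k]).round(4))
print('front',np.percentile(X[m],99.5))
k=(Z>.036)&(Z<.06)&(X>.1)&(X<.2)&(abs(Y)<.06); print('hood',np.percentile(X[k],[1,99]).round(4),np.percentile(Y[k],[1,99]).round(4))
k=(Z>.021)&(Z<.032)&(X>.03)&(X<.11)
for s in (-1,1):
    kk=k&(s*Y>.02)&(s*Y<.06); print('rail',s,np.percentile(Y[kk],[2,50,98]).round(4))
k=(Z>.003)&(Z<.011)&(X>.04)&(X<.11)&(abs(Y)<.05);print('floor',np.percentile(Y[k],[1,50,99]).round(4))
a=cv2.imread('pics/top1.png')[85:235,200:310]; cv2.imwrite('pics/crop2.png',cv2.resize(a,None,fx=4,fy=4,interpolation=cv2.INTER_CUBIC))
```

```text
unit 0 nan
  return np.nanmean(a, axis, out=out, keepdims=keepdims)
Traceback (most recent call last):
IndexError: index -1 is out of bounds for axis 0 with size 0
```

The arm hides the unit from the top camera. Instead I'll calibrate the wrist camera on the held unit, whose lateral offset is zero by the grasp, and carry that over to the top camera.

Run:
```python
from h import *
s=sensors.observe(); T=np.array(s['eef_pos']); M=R.from_euler('xyz',s['tool_rot']).as_matrix()
c=load('w3'); P=cloud(c); P[c['range_z']==0]=np.nan; Q=(P-T)@M
m=(Q[...,2]>.036)&(Q[...,2]<.056)&(abs(Q[...,1])<.045)&(Q[...,0]>-.02)
print('top height in tool',np.median(Q[m][:,2]))
for a in np.arange(0,.11,.02):
    k=m&(Q[...,0]>a)&(Q[...,0]<a+.02); print(round(a,2),k.sum(),np.percentile(Q[k][:,1],[1,99]).round(4),np.percentile(Q[k][:,1],[1,99]).mean().round(4),np.median(Q[k][:,2]).round(4))
print('front',np.percentile(Q[m][:,0],99.7))
# tongue's near edge in w2 and top0
th=np.radians(-12.02); A=np.array([[np.cos(th),np.sin(th)],[-np.sin(th),np.cos(th)]])
for f in ('top0','w2'):
    c=load(f); P=cloud(c); P[c['range_z']==0]=np.nan; Q=(P[...,:2]-[.6001,.005])@A.T; X,Y=Q[...,0],Q[...,1]
    k=(c['pixels'].mean(2)>118)&(P[...,2]<.015)&(X>-.16)&(X<-.05)&(abs(Y)<.04)
    for a in (-.15,-.135,-.12,-.105,-.09,-.075):
        kk=k&(X>a)&(X<a+.015)
        if kk.sum()>20: print(f,a,kk.sum(),np.percentile(Y[kk],[1,99]).round(4),np.percentile(X[kk],.5).round(4))
```

```text
top height in tool 0.04339967463711713
0.0 8181 [-0.0429  0.0433] 0.0002 0.0432
0.02 7843 [-0.0307  0.0313] 0.0003 0.0433
0.04 8994 [-0.0307  0.0314] 0.0004 0.0434
0.06 10310 [-0.0307  0.0313] 0.0003 0.0434
0.08 11777 [-0.0306  0.0313] 0.0003 0.0437
0.1 96 [-0.0246  0.0295] 0.0025 0.0452
front 0.09982497812782512
top0 -0.15 27 [-0.0192  0.0202] -0.1391
top0 -0.135 96 [-0.0208  0.0219] -0.1347
top0 -0.12 98 [-0.0208  0.0223] -0.1199
top0 -0.105 93 [-0.0205  0.0216] -0.1049
top0 -0.09 94 [-0.0208  0.0214] -0.09
top0 -0.075 92 [-0.0211  0.0218] -0.0748
w2 -0.15 961 [-0.0387  0.0392] -0.1499
w2 -0.135 1009 [-0.0392  0.0393] -0.1349
w2 -0.12 969 [-0.0357  0.0394] -0.1199
w2 -0.105 828 [-0.0176  0.0395] -0.1049
w2 -0.09 684 [-0.0055  0.0394] -0.0899
w2 -0.075 520 [0.0065 0.0394] -0.0749
```

Run:
```python
from h import *
c=load('w2'); Rm=R.from_euler('xyz',c['rotation']).as_matrix()
g=c['pixels'].astype(float); sat=g.mean(2)
k=(sat>150); k[:, :440]=0; k[100:230]&=True; k[:100]=0; k[235:]=0
n,l,st,_=cv2.connectedComponentsWithStats(k.astype(np.uint8)); k=l==1+st[1:,4].argmax(); print(k.sum())
v,u=np.nonzero(k)
d=np.stack([(u-c['cx'])/c['fx'],(v-c['cy'])/c['fy'],np.ones(len(u))],-1)@Rm.T
W=c['eye']+d*((.006-c['eye'][2])/d[:,2])[:,None]
th=np.radians(-12.02); A=np.array([[np.cos(th),np.sin(th)],[-np.sin(th),np.cos(th)]])
Q=(W[:,:2]-[.6001,.005])@A.T
print('near edge X',np.percentile(Q[:,0],[.1,.5,2]).round(4))
for a in np.arange(-.145,-.09,.01):
    kk=(Q[:,0]>a)&(Q[:,0]<a+.01)
    if kk.sum()>10: print(a.round(3),kk.sum(),Q[kk][:,1].min().round(4),Q[kk][:,1].max().round(4))
```

```text
2874
near edge X [-0.1381 -0.1378 -0.1367]
-0.145 128 -0.0185 0.0282
-0.135 411 -0.0184 0.0287
-0.125 420 -0.0186 0.0287
-0.115 428 -0.0185 0.0287
-0.105 424 -0.0185 0.0286
-0.095 363 -0.0129 0.0286
```

Wrist-camera bias comes out at about 0.3 mm, and the unit front sits at the expected 100 mm. Compared with the wrist camera, the top camera reads about 1.5 mm short in cradle x and 3 mm short in cradle y. The corrected mouth is (0.602, 0.0076), so I'll lower the unit onto the tongue with its front at cradle x ≈ -50 mm.

```bash
python3 -m creep '[{"gripper":0.05,"tx":0.0037,"ty":-0.0016,"tz":0.04,"twist":0},{"gripper":0.05,"tx":0,"ty":0,"tz":0.04,"twist":0},{"gripper":0.05,"tx":0,"ty":0,"tz":0.015,"twist":0},{"gripper":0.05,"tx":0,"ty":0,"tz":0,"twist":0},{"gripper":0.05,"tx":0,"ty":0,"tz":0,"twist":0}]'
python3 -c "
from h import *
delta(.4555,.0388,.0785,-12.02)"
```

```text
time: 5.92
eef_pos: [0.4566, 0.0388, 0.0865]
tool_rot: [-3.142, -0.001, -0.209]
contact_force: [-0.7, -0.0, -4.5]
grip_width: 0.733
shift [-0.0011  0.0002  0.008 ] twist 0.0008 t 5.92 F [-0.7 -0.  -4.5] w 0.733
```

```bash
python3 -m creep '[{"gripper":0.05,"tx":0,"ty":0,"tz":0.005,"twist":0},{"gripper":0.05,"tx":0,"ty":0,"tz":0.0025,"twist":0},{"gripper":0.05,"tx":0,"ty":0,"tz":0,"twist":0}]'
python3 - <<'E'
from h import *
delta(.4555,.0388,.0785,-12.02)
snap('scene','s2'); a=cv2.imread('pics/s2.png')[170:275,190:330]; cv2.imwrite('pics/s2c.png',cv2.resize(a,None,fx=5,fy=5,interpolation=cv2.INTER_CUBIC))
E
```

```text
time: 6.3
eef_pos: [0.4559, 0.0388, 0.0785]
tool_rot: [3.142, -0.0, -0.21]
contact_force: [-0.0, -0.0, -2.8]
grip_width: 0.733
shift [-0.0004  0.0001 -0.    ] twist -0.0003 t 6.3 F [-0.  -0.  -2.8] w 0.733
```

View pics/s2c.png

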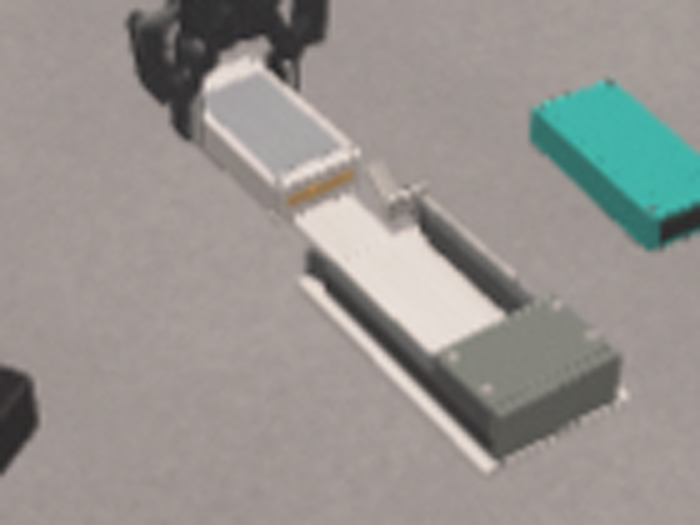

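The scene crop shows the unit aligned on the tongue, brass end (about (320,188)) facing the mouth, with the catch just ahead at (395,195). I'll slide it in gently.

```bash
python3 -m creep '[{"gripper":0.05,"tx":0.005,"ty":0,"tz":0.0005,"twist":0},{"gripper":0.05,"tx":0.008,"ty":0,"tz":0,"twist":0},{"gripper":0.05,"tx":0.008,"ty":0,"tz":0,"twist":0},{"gripper":0.05,"tx":0.008,"ty":0,"tz":0,"twist":0},{"gripper":0.05,"tx":0.008,"ty":0,"tz":0,"twist":0},{"gripper":0.05,"tx":0.006,"ty":0,"tz":0,"twist":0},{"gripper":0.05,"tx":0.005,"ty":0,"tz":0,"twist":0},{"gripper":0.05,"tx":0,"ty":0,"tz":0,"twist":0}]'
python3 -c "
from h import *
delta(.5494,.0188,.0785,-12.02)"
```

```text
time: 7.35
eef_pos: [0.504, 0.0285, 0.078]
tool_rot: [-3.142, -0.002, -0.21]
contact_force: [0.9, 0.3, -4.0]
grip_width: 0.733
shift [ 0.0464  0.     -0.0005] twist -0.0007 t 7.35 F [ 0.9  0.3 -4. ] w 0.733
```

```bash
python3 -m creep '[{"gripper":0.05,"tx":0.004,"ty":0,"tz":0,"twist":0},{"gripper":0.05,"tx":0.004,"ty":0,"tz":0,"twist":0},{"gripper":0.05,"tx":0.004,"ty":0,"tz":0,"twist":0},{"gripper":0.05,"tx":0.004,"ty":0,"tz":0,"twist":0},{"gripper":0.05,"tx":0.004,"ty":0,"tz":0,"twist":0},{"gripper":0.05,"tx":0.004,"ty":0,"tz":0,"twist":0},{"gripper":0.05,"tx":0,"ty":0,"tz":0,"twist":0}]'
python3 -c "
from h import *
delta(.5494,.0188,.0785,-12.02)"
```

```text
time: 8.22
eef_pos: [0.527, 0.0236, 0.078]
tool_rot: [-3.142, -0.001, -0.21]
contact_force: [0.5, 0.2, -3.7]
grip_width: 0.731
shift [ 0.0229  0.0001 -0.0005] twist -0.0005 t 8.22 F [ 0.5  0.2 -3.7] w 0.731
```

```bash
python3 -m creep '[{"gripper":0.05,"tx":0.004,"ty":0,"tz":0,"twist":0},{"gripper":0.05,"tx":0.004,"ty":0,"tz":0,"twist":0},{"gripper":0.05,"tx":0.005,"ty":0,"tz":0,"twist":0},{"gripper":0.05,"tx":0.005,"ty":0,"tz":0,"twist":0},{"gripper":0.05,"tx":0.003,"ty":0,"tz":0,"twist":0},{"gripper":0.05,"tx":0,"ty":0,"tz":0.0005,"twist":0},{"gripper":0.05,"tx":0,"ty":0,"tz":0,"twist":0}]'
python3 - <<'E'
from h import *
delta(.5494,.0188,.0785,-12.02)
snap('scene','s3'); a=cv2.imread('pics/s3.png')[170:275,190:330]; cv2.imwrite('pics/s3c.png',cv2.resize(a,None,fx=5,fy=5,interpolation=cv2.INTER_CUBIC))
E
```

```text
time: 9.1
eef_pos: [0.5475, 0.0193, 0.0777]
tool_rot: [-3.142, -0.001, -0.21]
contact_force: [1.2, -0.5, -2.8]
grip_width: 0.735
shift [ 0.002   0.0001 -0.0008] twist -0.0005 t 9.1 F [ 1.2 -0.5 -2.8] w 0.735
```

View pics/s3c.png

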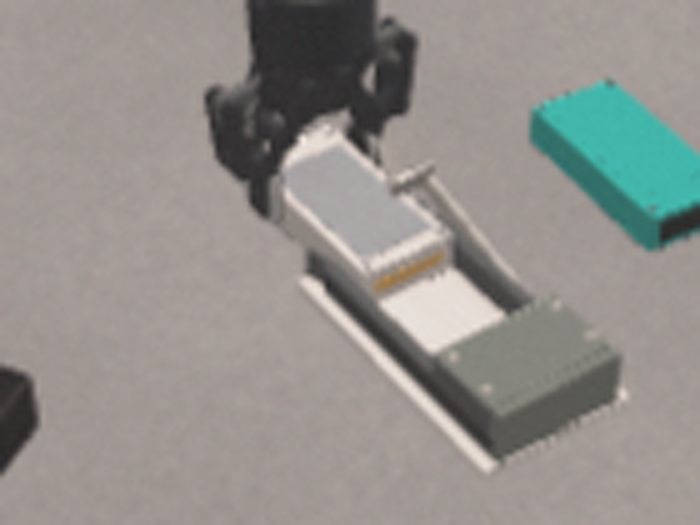

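The unit is in the channel (brass front at about (410,270)) and the catch is raised by it at (410,180), with the left finger behind the catch. I'll let go and lift.

```bash
python3 -m creep '[{"gripper":0.05,"tx":0,"ty":0,"tz":0.0007,"twist":0},{"gripper":0.085,"tx":0,"ty":0,"tz":0,"twist":0},{"gripper":0.085,"tx":0,"ty":0,"tz":0,"twist":0},{"gripper":0.085,"tx":0,"ty":0,"tz":0,"twist":0},{"gripper":0.085,"tx":0,"ty":0,"tz":-0.02,"twist":0},{"gripper":0.085,"tx":0,"ty":0,"tz":-0.04,"twist":0},{"gripper":0.085,"tx":0,"ty":0,"tz":-0.05,"twist":0},{"gripper":0.085,"tx":0,"ty":0,"tz":0,"twist":0}]'
python3 - <<'E'
from u import *
print(np.round(sensors.observe()['q'],3))
delta(.602-.11*.978-.006*.208,.0076+.11*.208-.006*.978,.12,-12.02)
s=sensors.observe()
c=snap('wrist','w4'); P=cloud(c); P[c['range_z']==0]=np.nan; Z=P[...,2]
th=np.radians(-12.02); A=np.array([[np.cos(th),np.sin(th)],[-np.sin(th),np.cos(th)]])
Q=(P[...,:2]-[.602,.0076])@A.T; X,Y=Q[...,0],Q[...,1]
m=(Z>.028)&(Z<.04)&(X>-.1)&(X<.1)
for a in np.arange(-.09,.06,.02):
    k=m&(X>a)&(X<a+.02); print(a.round(3),k.sum(),np.percentile(Y[k],[1,99]).round(4) if k.sum() else '')
k=m&(abs(Y)<.02); print('X',np.percentile(X[k],[.3,99.7]).round(4))
E
```

```text
time: 10.15
eef_pos: [0.5494, 0.0191, 0.1909]
tool_rot: [-3.141, -0.009, -0.21]
contact_force: [-0.7, 0.4, 0.1]
grip_width: 0.996
[-0.168  0.356  1.696  0.     1.082  1.613]
shift [-0.0561  0.0063  0.0709] twist -0.0003 t 10.15 F [-0.7  0.4  0.1] w 0.996
-0.09 1373 [-0.0313  0.0309]
-0.07 1976 [-0.0312  0.0311]
-0.05 2157 [-0.0313  0.1572]
-0.03 3211 [-0.031  0.195]
-0.01 3646 [-0.0309  0.191 ]
0.01 4057 [-0.0309  0.1867]
0.03 3490 [-0.0308  0.1828]
0.05 1348 [0.0446 0.1797]
X [-0.084   0.0443]
```

View pics/w4.png

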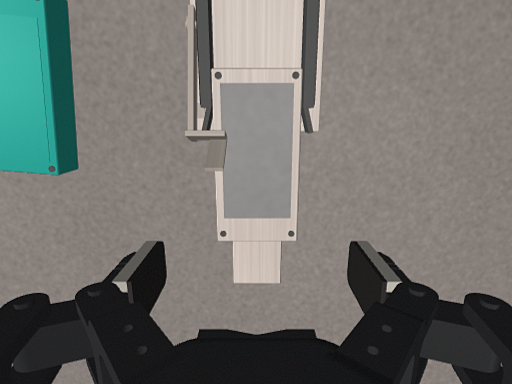

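The wrist view shows the unit's rear edge at row 240, its rear face 85 mm outside the mouth. It is centred, and the catch (205,150) rides on its left edge. Now I'll shut the fingers, back off, and turn so the jaws lie along the push direction.

```bash
python3 -m creep '[{"gripper":0,"tx":-0.056,"ty":0.0063,"tz":0,"twist":0},{"gripper":0,"tx":0,"ty":0,"tz":0,"twist":-0.175},{"gripper":0,"tx":0,"ty":0,"tz":0,"twist":-0.175},{"gripper":0,"tx":0,"ty":0,"tz":0,"twist":-0.175},{"gripper":0,"tx":0,"ty":0,"tz":0,"twist":-0.175},{"gripper":0,"tx":0,"ty":0,"tz":0,"twist":-0.175},{"gripper":0,"tx":0,"ty":0,"tz":0,"twist":-0.175},{"gripper":0,"tx":0,"ty":0,"tz":0,"twist":-0.175}]' 40
python3 -m creep '[{"gripper":0,"tx":0,"ty":0,"tz":0,"twist":-0.175},{"gripper":0,"tx":0,"ty":0,"tz":0,"twist":-0.171},{"gripper":0,"tx":0,"ty":0,"tz":0,"twist":0}]'
python3 - <<'E'
from h import *
delta(.602-.115*.978-.006*.208,.0076+.115*.208-.006*.978,.087,77.98)
E
```

```text
time: 11.2
eef_pos: [0.4899, 0.0251, 0.1851]
tool_rot: [-3.139, 0.001, 1.021]
contact_force: [-0.4, -0.9, -0.3]
grip_width: 0.0
time: 11.58
eef_pos: [0.49, 0.0251, 0.1854]
tool_rot: [-3.139, 0.0, 1.359]
contact_force: [-0.4, -0.1, -0.3]
grip_width: -0.002
shift [ 0.0002 -0.0018  0.0984] twist -0.0018 t 11.57 F [-0.4 -0.1 -0.3] w -0.002
```

```bash
python3 -m creep '[{"gripper":0,"tx":0,"ty":-0.002,"tz":0.03,"twist":0},{"gripper":0,"tx":0,"ty":0,"tz":0.04,"twist":0},{"gripper":0,"tx":0,"ty":0,"tz":0.02,"twist":0},{"gripper":0,"tx":0,"ty":0,"tz":0.007,"twist":0},{"gripper":0,"tx":0,"ty":0,"tz":0,"twist":0}]'
python3 -m creep '[{"gripper":0,"tx":0,"ty":0.004,"tz":0,"twist":0},{"gripper":0,"tx":0,"ty":0.004,"tz":0,"twist":0},{"gripper":0,"tx":0,"ty":0.003,"tz":0,"twist":0},{"gripper":0,"tx":0,"ty":0.003,"tz":0,"twist":0},{"gripper":0,"tx":0,"ty":0.003,"tz":0,"twist":0},{"gripper":0,"tx":0,"ty":0,"tz":0,"twist":0}]'
python3 - <<'E'
from h import *
delta(.602-.006*.208,.0076-.006*.978,.087,77.98)
E
```

```text
time: 12.2
eef_pos: [0.4887, 0.0254, 0.0894]
tool_rot: [-3.141, 0.0, 1.359]
contact_force: [-0.2, 0.3, 0.5]
grip_width: -0.001
time: 12.95
eef_pos: [0.5039, 0.0222, 0.0895]
tool_rot: [-3.138, 0.0, 1.361]
contact_force: [-4.4, 1.3, 4.3]
grip_width: -0.004
shift [0.0002 0.0989 0.0025] twist -0.0 t 12.95 F [-4.4  1.3  4.3] w -0.004
```

```bash
python3 -m creep '[{"gripper":0,"tx":0,"ty":0.003,"tz":0,"twist":0},{"gripper":0,"tx":0,"ty":0.005,"tz":0,"twist":0},{"gripper":0,"tx":0,"ty":0.005,"tz":0,"twist":0},{"gripper":0,"tx":0,"ty":0.005,"tz":0,"twist":0},{"gripper":0,"tx":0,"ty":0.005,"tz":0,"twist":0},{"gripper":0,"tx":0,"ty":0.005,"tz":0,"twist":0},{"gripper":0,"tx":0,"ty":0.004,"tz":0,"twist":0},{"gripper":0,"tx":0,"ty":0,"tz":0,"twist":0}]'
python3 -m creep '[{"gripper":0,"tx":0,"ty":0.004,"tz":0,"twist":0},{"gripper":0,"tx":0,"ty":0.004,"tz":0,"twist":0},{"gripper":0,"tx":0,"ty":0.004,"tz":0,"twist":0},{"gripper":0,"tx":0,"ty":0.004,"tz":0,"twist":0},{"gripper":0,"tx":0,"ty":0.004,"tz":0,"twist":0},{"gripper":0,"tx":0,"ty":0.004,"tz":0,"twist":0},{"gripper":0,"tx":0,"ty":0,"tz":0,"twist":0}]'
python3 - <<'E'
from h import *
delta(.602-.006*.208,.0076-.006*.978,.087,77.98)
c=snap('wrist','w5'); P=cloud(c); P[c['range_z']==0]=np.nan; Z=P[...,2]
th=np.radians(-12.02); A=np.array([[np.cos(th),np.sin(th)],[-np.sin(th),np.cos(th)]])
Q=(P[...,:2]-[.602,.0076])@A.T; X,Y=Q[...,0],Q[...,1]
k=(Z>.029)&(Z<.04)&(Y>.012)&(Y<.02)&(X>-.07)&(X<.12); print('unit X',k.sum(),np.percentile(X[k],[.5,99.5]).round(4) if k.sum() else '')
k=(Y>.024)&(Y<.045)&(X>-.045)&(X<.01)&(Z>.036); print('nose',k.sum(),(np.percentile(X[k],[1,99]).round(4),np.percentile(Z[k],[5,50,99]).round(4)) if k.sum() else '')
E
```

```text
time: 13.95
eef_pos: [0.5358, 0.0154, 0.0894]
tool_rot: [-3.139, 0.0, 1.361]
contact_force: [-3.9, 0.3, 3.1]
grip_width: -0.002
time: 14.82
eef_pos: [0.5611, 0.0099, 0.0899]
tool_rot: [3.14, -0.0, 1.361]
contact_force: [-1.4, -0.6, -0.4]
grip_width: 0.0
shift [0.0002 0.0405 0.0029] twist -0.0003 t 14.82 F [-1.4 -0.6 -0.4] w 0.0
unit X 3374 [-0.0253  0.0714]
nose 2683 (array([-0.0219,  0.003 ]), array([0.0392, 0.0502, 0.0671]))
```

The unit's rear is at -25 mm and the catch is still riding. The header should meet it at about -9 mm, so I'll approach slowly and check each step.

```bash
cat > chk.py <<'E'
from h import *
import sys
delta(.602-.006*.208,.0076-.006*.978,.087,77.98)
c=snap('wrist',sys.argv[1]); P=cloud(c); P[c['range_z']==0]=np.nan; Z=P[...,2]
th=np.radians(-12.02); A=np.array([[np.cos(th),np.sin(th)],[-np.sin(th),np.cos(th)]])
Q=(P[...,:2]-[.602,.0076])@A.T; X,Y=Q[...,0],Q[...,1]
k=(Z>.029)&(Z<.04)&(Y>.012)&(Y<.02)&(X>-.07)&(X<.12); print('unit rear X',k.sum(),np.percentile(X[k],.5).round(4) if k.sum() else '')
k=(Y>.024)&(Y<.049)&(X>-.045)&(X<.01)&(Z>.012); print('nose',k.sum(),(np.percentile(X[k],[1,99]).round(4),np.percentile(Z[k],[5,50,99]).round(4)) if k.sum() else '')
E
python3 -m creep '[{"gripper":0,"tx":0,"ty":0.003,"tz":0,"twist":0},{"gripper":0,"tx":0,"ty":0.003,"tz":0,"twist":0},{"gripper":0,"tx":0,"ty":0.003,"tz":0,"twist":0},{"gripper":0,"tx":0,"ty":0.003,"tz":0,"twist":0},{"gripper":0,"tx":0,"ty":0.002,"tz":0,"twist":0},{"gripper":0,"tx":0,"ty":0,"tz":0,"twist":0}]'
python3 -m creep '[{"gripper":0,"tx":0,"ty":0.001,"tz":0,"twist":0},{"gripper":0,"tx":0,"ty":0.001,"tz":0,"twist":0},{"gripper":0,"tx":0,"ty":0.001,"tz":0,"twist":0},{"gripper":0,"tx":0,"ty":0.001,"tz":0,"twist":0},{"gripper":0,"tx":0,"ty":0.001,"tz":0,"twist":0},{"gripper":0,"tx":0,"ty":0.001,"tz":0,"twist":0},{"gripper":0,"tx":0,"ty":0,"tz":0,"twist":0}]'
python3 chk.py w6
```

```text
time: 15.62
eef_pos: [0.5733, 0.0074, 0.0899]
tool_rot: [-3.14, 0.0, 1.361]
contact_force: [-5.6, -0.4, 3.3]
grip_width: 0.003
time: 16.5
eef_pos: [0.5784, 0.0064, 0.0899]
tool_rot: [-3.138, 0.0, 1.361]
contact_force: [-8.6, 1.8, 6.8]
grip_width: 0.001
shift [0.0001 0.0228 0.0029] twist 0.0001 t 16.5 F [-8.6  1.8  6.8] w 0.001
unit rear X 3747 -0.0076
nose 3650 (array([-0.0216,  0.0097]), array([0.0298, 0.0495, 0.0669]))
```

```bash
python3 -m creep '[{"gripper":0,"tx":0,"ty":0.001,"tz":0,"twist":0},{"gripper":0,"tx":0,"ty":0.001,"tz":0,"twist":0},{"gripper":0,"tx":0,"ty":0.001,"tz":0,"twist":0},{"gripper":0,"tx":0,"ty":0.001,"tz":0,"twist":0},{"gripper":0,"tx":0,"ty":0.001,"tz":0,"twist":0},{"gripper":0,"tx":0,"ty":0,"tz":0,"twist":0}]'
python3 chk.py w7
```

```text
time: 17.3
eef_pos: [0.5815, 0.0059, 0.0898]
tool_rot: [-3.134, 0.0, 1.361]
contact_force: [-13.9, 3.1, 11.8]
grip_width: 0.006
shift [-0.      0.0196  0.0028] twist 0.0003 t 17.3 F [-13.9   3.1  11.8] w 0.006
unit rear X 3794 -0.0052
nose 3653 (array([-0.0218,  0.0097]), array([0.032 , 0.0497, 0.067 ]))
```

```bash
python3 -m creep '[{"gripper":0,"tx":0,"ty":0.001,"tz":0,"twist":0},{"gripper":0,"tx":0,"ty":0.001,"tz":0,"twist":0},{"gripper":0,"tx":0,"ty":0.001,"tz":0,"twist":0},{"gripper":0,"tx":0,"ty":0.001,"tz":0,"twist":0},{"gripper":0,"tx":0,"ty":0,"tz":0,"twist":0}]'
python3 chk.py w8
```

```text
time: 17.98
eef_pos: [0.5842, 0.0054, 0.0897]
tool_rot: [-3.131, 0.0, 1.361]
contact_force: [-17.2, 3.4, 15.2]
grip_width: -0.001
shift [-0.0002  0.0169  0.0027] twist 0.0005 t 17.98 F [-17.2   3.4  15.2] w -0.001
unit rear X 3838 -0.0028
nose 3666 (array([-0.0221,  0.0097]), array([0.0307, 0.0491, 0.0661]))
```

```bash
python3 -m creep '[{"gripper":0,"tx":0,"ty":0.001,"tz":0,"twist":0},{"gripper":0,"tx":0,"ty":0.001,"tz":0,"twist":0},{"gripper":0,"tx":0,"ty":0.001,"tz":0,"twist":0},{"gripper":0,"tx":0,"ty":0,"tz":0,"twist":0}]'
python3 chk.py w9
```

```text
time: 18.52
eef_pos: [0.5861, 0.0051, 0.0897]
tool_rot: [-3.129, 0.0, 1.362]
contact_force: [-20.8, 5.4, 16.7]
grip_width: -0.002
shift [-0.0003  0.015   0.0027] twist 0.0005 t 18.52 F [-20.8   5.4  16.7] w -0.002
unit rear X 3844 -0.0009
nose 3713 (array([-0.0221,  0.0097]), array([0.0294, 0.049 , 0.0661]))
```

```bash
python3 -m creep '[{"gripper":0,"tx":0,"ty":0.001,"tz":0,"twist":0},{"gripper":0,"tx":0,"ty":0.001,"tz":0,"twist":0},{"gripper":0,"tx":0,"ty":0,"tz":0,"twist":0}]'
python3 chk.py w10
```

```text
time: 18.95
eef_pos: [0.5876, 0.0049, 0.0897]
tool_rot: [-3.128, 0.0, 1.362]
contact_force: [-21.5, 4.7, 19.1]
grip_width: -0.001
shift [-0.0004  0.0135  0.0027] twist 0.0007 t 18.95 F [-21.5   4.7  19.1] w -0.001
unit rear X 3975 0.0003
nose 3294 (array([-0.0312,  0.0097]), array([0.0179, 0.0299, 0.0402]))
```

The catch has dropped: its top is at 40 mm, the resting height. I'll back straight off, then up and away.

```bash
python3 -m creep '[{"gripper":0,"tx":0,"ty":-0.003,"tz":0,"twist":0},{"gripper":0,"tx":0,"ty":-0.003,"tz":0,"twist":0},{"gripper":0,"tx":0,"ty":-0.004,"tz":0,"twist":0},{"gripper":0,"tx":0,"ty":-0.006,"tz":0,"twist":0},{"gripper":0,"tx":0,"ty":-0.01,"tz":0,"twist":0},{"gripper":0,"tx":0,"ty":-0.02,"tz":0,"twist":0},{"gripper":0,"tx":0,"ty":-0.02,"tz":0,"twist":0},{"gripper":0,"tx":0,"ty":-0.02,"tz":0,"twist":0}]'
python3 -m creep '[{"gripper":0,"tx":0,"ty":0,"tz":-0.05,"twist":0},{"gripper":0,"tx":0,"ty":0,"tz":-0.05,"twist":0},{"gripper":0,"tx":-0.02,"ty":0,"tz":-0.05,"twist":0},{"gripper":0,"tx":-0.05,"ty":0,"tz":0,"twist":0},{"gripper":0,"tx":-0.05,"ty":0,"tz":0,"twist":0},{"gripper":0,"tx":-0.05,"ty":0,"tz":0,"twist":0},{"gripper":0,"tx":0,"ty":0,"tz":0,"twist":0},{"gripper":0,"tx":0,"ty":0,"tz":0,"twist":0}]'
python3 chk.py w11
python3 - <<'E'
from h import *
snap('scene','s4'); a=cv2.imread('pics/s4.png')[170:275,190:330]
b=cv2.imread('pics/w11.png'); h=525
cv2.imwrite('pics/fin.png',cv2.resize(np.hstack([cv2.resize(a,(700,525),interpolation=cv2.INTER_CUBIC),cv2.resize(b,(700,525))]),(800,300)))
E
```

```text
time: 20.0
eef_pos: [0.5089, 0.0209, 0.0899]
tool_rot: [3.14, 0.0, 1.361]
contact_force: [-0.0, -0.3, -0.3]
grip_width: 0.002
time: 21.0
eef_pos: [0.4738, -0.1452, 0.2397]
tool_rot: [3.141, -0.0, 1.36]
contact_force: [0.4, 0.6, -0.7]
grip_width: -0.003
shift [0.1702 0.0936 0.1527] twist -0.0015 t 21.0 F [ 0.4  0.6 -0.7] w -0.003
unit rear X 0 
nose 0
```

View pics/fin.png

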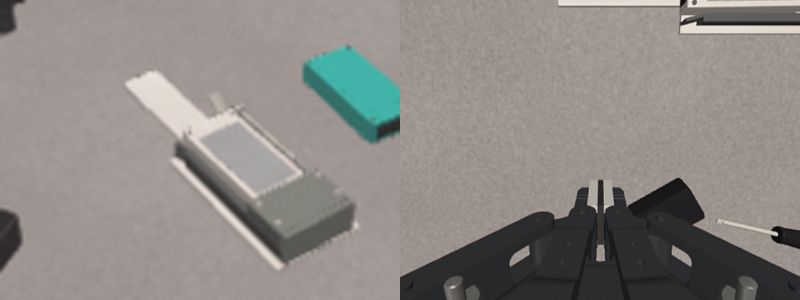

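The scene view shows the unit seated under the hood with the catch down behind it and the arm clear. One last numeric check with the top camera, using its own frame, before handing in.

Run:
```python
from h import *
th=np.radians(-12.02); A=np.array([[np.cos(th),np.sin(th)],[-np.sin(th),np.cos(th)]])
for f in ('top0','top2'):
    c=snap('top',f) if f=='top2' else load(f); P=cloud(c); P[c['range_z']==0]=np.nan; Z=P[...,2]
    Q=(P[...,:2]-[.6001,.005])@A.T; X,Y=Q[...,0],Q[...,1]
    k=(Z>.028)&(Z<.039)&(X>-.06)&(X<.11)&(abs(Y)<.02)
    if k.sum()>20: print('unit',k.sum(),'rear X',np.percentile(X[k],1).round(4),'z',np.median(Z[k]).round(4))
    k=(Z>.028)&(Z<.039)&(X>.02)&(X<.11)&(abs(Y)<.04)
    if k.sum()>20:print('unit Y',np.percentile(Y[k],[2,98]).round(4))
    k=(Y>.024)&(Y<.047)&(X>-.045)&(X<-.008)&(Z>.012); print(f,'nose',k.sum(),np.percentile(X[k],[1,99]).round(4),np.percentile(Z[k],[5,50,98]).round(4))
s=sensors.observe(); print(s['time'],s['contact_force'])
```

```text
top0 nose 29 [-0.0318 -0.0083] [0.0198 0.0301 0.0412]
unit 649 rear X -0.003 z 0.0346
unit Y [-0.0302  0.0328]
top2 nose 28 [-0.0315 -0.009 ] [0.0215 0.0315 0.0387]
21.15 [ 0.45228711  0.92389368 -0.5665843 ]
```

The catch nose has the same position and height as at the start, so it is fully down. The unit's rear is at -3 mm, it lies flat (top at 34.6 mm), and it is centred to about 1 mm. Handing in.

```bash
python3 -c "
from h import *
print(ctrl.close_job())"
```

```text
the job is handed in; nothing more can be done
None
```

The control unit is in the cradle with the catch down behind it, and I handed the job in at about 21 s; the hand-in gave no verdict. I laid the unit on the tongue brass end first and slid it under the catch. Then I let go and pushed the rear face with closed fingers turned 90° until the catch dropped, and backed clear.

**Last checks (top camera):**
- **Unit:** the rear face is 3 mm outside the mouth, the unit is centred to about 1 mm, and its top is at 34.6 mm, so it lies flat.
- **Catch:** the nose is back at its starting position and height, so it is fully down.
- **Robot:** it is clear of everything, with about 1 N of residual force reading.

**What disagreed or went less cleanly:**
- **Camera offset:** the top camera read about 3 mm off the wrist camera in cradle y. I corrected for this before sliding the unit in, and it entered with almost no sideways force.
- **Push force:** the finger also bore down on the unit, so the force on the tool reached about 22 N forward with 19 N upward reaction. The force on the contacts can't be read directly, but it should have stayed below that push and so under the 45 N limit.
- **Refused moves:** the first two moves were refused for missing values, and nothing moved.
- **Bystanders:** I did not re-measure the adapter, spool or screwdriver. No planned move came near them, and no force reading suggested contact.

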